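# Take the grain measure off its keeper hook

### The arm

A 6-joint arm with a two-finger parallel gripper is mounted at the origin on the work surface. World frame = base frame: x ahead of the robot, y to its left, z up, the work surface at z = 0. Lengths are in m, angles in degrees, forces in N, time in s.
With the tool pointing down it reaches from about 0.375 to 0.9 m from the base axis. Payload 3.1 kg.
Tool frame: the origin (TCP) lies midway between the tips of the shut fingers; the grasp point (between the pads) lies 19 mm behind it; z points along the fingers, y is the line along which they close (so a half turn about z gives the same grasp; the last joint's range is limited). The gripper opens to 87 mm and grips with 3 to 60 N. Pads are 19 mm wide; open, the fingers measure 117 mm over their backs; the gripper's body (75 mm by 190 mm) begins 51 mm behind the grasp point.
Start: joints at [-82.993, 30.224, 82.088, -0, 67.689, -10.227], TCP at [0.185, -0.597, 0.223] pointing down, gripper open.
Joint ranges: [-176.69, 176.69], [-43.24, 126.21], [12.49, 139.97], [-82, 262], [0, 151.66], [-163.58, 163.58]. Speed limits (degrees/s): [159.86, 159.86, 180, 180, 180, 180].

### API

Orientations are given as a 3x3 rotation matrix whose columns are the frame's x, y, z axes.
In Python, from workcell import manip, kinematics, camera, hand_in, sensors gives the robot as it stands. Calls block until the motion is done:
- manip.reach(position, orientation): joint-space move of the TCP to a pose.
- manip.servo_line(position, ori=None, velocity=0.15): straight line of the TCP; ori=None keeps the orientation; velocity is the mean speed in m/s.
- manip.move_j(angles): joint-space move.
- manip.gripper_to(opening): opening from 0.0 (shut) to 1.0 (fully open); the grip force is fixed at half the most; returns when the fingers have stopped.
- manip.wait(seconds).
- kinematics.ik(position, orientation): joint angles nearest the present ones, or None.
- camera(name): name is "scene" or "top"; returns a dict with "color" (420x560x3 uint8, red, green, blue), "intrinsics" (3x3 intrinsics, pixels), "k1" (the pictures are not rectified: a ray, as slopes to the right and down, at radius r is drawn at 1 + k1 r^2 times it, then the intrinsics apply), "R" (3x3) and "t" (3): a world point X has camera coordinates R X + t. Camera axes: x right, y down, z forward; pixel columns grow to the right and rows downward; lengths in m; the calibration is good to about 2 mm. A picture is of the moment at which its call begins. There is no depth.
A pose or a line that the arm cannot do raises manip.IKError and nothing moves.
- hand_in(): hands the job in; it is judged then, once.
Readings, each from a call of its own:
- sensors.get_time(): time.
- sensors.get_joint_pos(): joint angles.
- sensors.get_qd(): joint speeds.
- sensors.get_joint_efforts(): joint torques, N m.
- sensors.get_eef_pos(): TCP position.
- sensors.get_orientation(): TCP orientation.
- sensors.get_force(): force on the tool from outside, world axes, zero at the start.
- sensors.get_moment(): the same for the moment, N m.
- sensors.get_grip_width(): opening from 0.0 (shut) to 1.0 (fully open).
- sensors.get_grasp_force(): force on a finger pad.
Only numpy, scipy, OpenCV 4.12 (cv2) and the standard library are available. Lean on these libraries where they do the work, as an engineer would, in place of code of your own. Each camera call takes 0.05 s, during which the arm holds its last target. There are 200 camera calls.

### The job

Unhook the grain measure from the rack: press the hook's sprung keeper back with the measure's own crossbar, keep it pressed while you lift the crossbar out past the curled tip, and never force the hook. Then set the measure down gently, upright in the middle of the clay saucer, and let go; leave everything else where it stands.

Things in the scene. Friction and masses are not known exactly. Their poses are not given: they have to be found in the camera images.
- rack: Wooden rack fixed to the table, carrying one steel keeper hook. Origin on the table top below the hook's throat; x level, from the hook's free tip end towards the post; y across; z up. Foot board x -50..120 mm, 130 wide, 18 high; post 18 x 30 mm at x 85..103, 152 high. More than 14 N on rack, hook or keeper, from whatever touches them, counts as forcing.
- throat (a point): Nominal hook point on the rack: x 0, z 160 mm, top of the level arm (8 wide in y, 10 thick). In mm from here: upturned tip x -29..-19; from its top a curl, 8 wide, runs back to x +8, underside z 12, top z 18 (highest part of the tip). Behind it the keeper; then its backstop plate x 59..65, 12 wide, top z 20.
- clamp (a point): Centre of the clamp (26 x 34 x 22 mm, top z 166 mm) on the post, rack x 94, z 155 mm. The hook was clamped here by hand: arm, tip, curl, keeper and backstop are all shifted together along rack x by an amount from -10 to +10 mm which no measured pose shows; it must be felt. It does not slip under the allowed forces.
- keeper (a joint): How far the sprung keeper is pressed towards the post (rack +x), m: 0 at rest, 0.008 at its hard stop. A steel block on the arm, 9 mm wide, z 161..173 mm, face at rack x +11 mm at rest (plus the hook's shift). Spring: 4 N at rest, 7.2 N at the stop; it returns by itself. The crossbar clears the curl once the keeper is pressed 5 to 8 mm.
- measure: Grain measure hanging on the hook, 0.15 to 0.29 kg, 159 mm tall. Origin: centre of the cup's underside; axes parallel to the rack's as it hangs, origin at rack x -4, z 65 mm. Aluminium cup 45 high, 58 wide at the foot, 64 at the rim; bridge 10 x 66 mm over the rim, z 45..51; two strips 3 thick at y +-7..10 (14 mm apart inside), 8 wide, run from it up to the grip.
- crossbar (a point): Centre of the crossbar between the strips, 99 mm above the measure's origin, 8 mm (x) by 8 mm (z). It lies on the arm under the curl. To unhook: press the keeper with it (rack +x) until clear of the curl, raise it at least 19 mm and at most 33 mm above its rest (then the bridge meets the arm from below), keep up the pressure, bring it forward (rack -x) 60 mm or more.
- grip (a point): Centre of the wooden grip block on top of the measure, 139 mm above its origin: 30 mm (x) by 22 mm (y) by 40 mm high. Take it from above across its 22 mm; 16 mm is free between it and the crossbar.
- saucer: Round shallow clay saucer, loose, 0.6 kg, 92 mm wide at the foot, 110 mm at the rim, 16 mm high. Origin: centre of its underside; inner floor 6 mm above it and about 82 mm across, a little more at the rim.
- clay_bowl: Clay bowl, 90 mm wide, 50 mm high, loose; stands beside the rack at its +y side. Origin: centre of the underside. To be left alone.
- stone_cup: Dark stone cup, 68 mm wide, 50 mm high, loose; stands between rack and saucer, nearer the robot. Origin: centre of the underside. To be left alone.
- jar: Clay jar 80 mm wide, 110 mm high, to the left. Origin: centre of the underside. To be left alone.
- beater: Wooden beater bar 22 x 240 x 20 mm lying to the left. Origin: centre of its underside. To be left alone.
- spoon: Wooden spoon lying to the right. To be left alone.
- brush: Hand brush lying to the right. To be left alone.

How it is judged:
By the outcome, as a careful person would: the job done as asked, in the order asked, and still so for the second after the job is handed in, with the robot touching nothing.
It also fails if it takes over 72 s, if anything falls off the work surface, if the arm or the gripper's body presses on something with over 40 N, if the wrist force passes 120 N, or if a joint passes its speed limit or range.

## Working session

There is one attempt and no reset: what is moved stays moved. The work goes in short steps, each a Python script; the robot and the scene stay as the last script left them, time stands still between calls to the robot, and variables do not carry over. Pictures are saved under pics/ and viewed, at most 10 in all, crops included, and the job is handed in when it is done.

```bash
mkdir -p pics; ls; python3 - <<'E'
from workcell import camera,sensors
import cv2,numpy as np
for n in("scene","top"):
    c=camera(n);cv2.imwrite(f"pics/{n}0.png",c["color"][:,:,::-1]);np.savez(f"pics/{n}0.npz",**c)
    print(n,c["intrinsics"].tolist(),c["k1"],np.round(-c["R"].T@c["t"],3),np.round(c["R"],3).tolist())
print(sensors.get_force(),sensors.get_time(),sensors.get_orientation())
E
```

```text
pics
scene [[483.7977843973877, 0.0, 280.33840558571956], [0.0, 483.7977843973877, 207.1547006159223], [0.0, 0.0, 1.0]] -0.13926600353428534 [1.052 0.359 1.051] [[-0.535, 0.845, -0.017], [0.696, 0.429, -0.576], [-0.479, -0.319, -0.818]]
top [[385.701490762413, 0.0, 273.6008694826306], [0.0, 385.701490762413, 208.51819999195916], [0.0, 0.0, 1.0]] -0.022825871542683136 [0.43  0.013 1.038] [[0.008, -0.999, 0.032], [-0.996, -0.01, -0.092], [0.092, -0.031, -0.995]]
[-0.35396946  0.23893001  0.34474133] 0.1 [[ 9.55102329e-01  2.96276035e-01 -2.28280288e-04]
 [ 2.96275909e-01 -9.55100425e-01  1.93996012e-03]
 [ 3.56733093e-04 -1.92049438e-03 -9.99998092e-01]]
```

View pics/scene0.png

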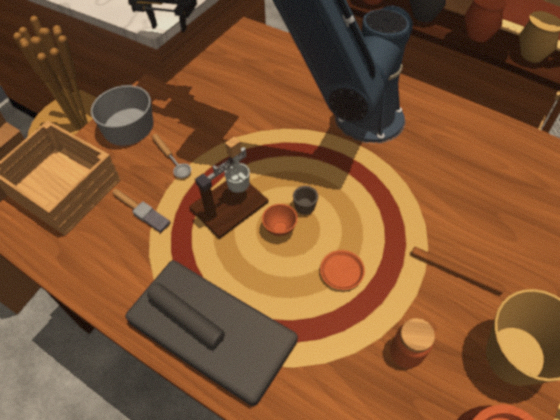

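View pics/top0.png

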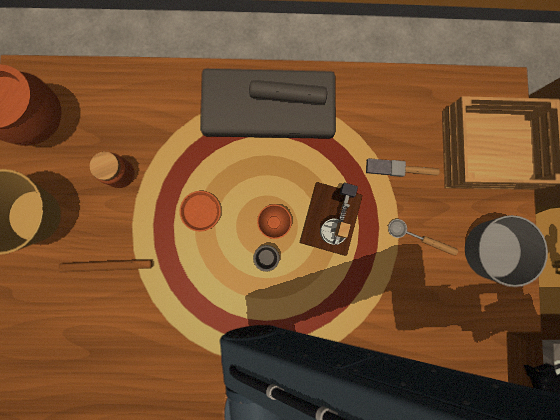

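The scene picture shows the rack near (228,190), with the measure at (237,178), the saucer at (342,271), the bowl at (279,220) and the stone cup at (305,200). In the top picture the rack is near (332,218), with the post at (348,190), the saucer at (201,210), and the measure at (333,232). Next I'll enlarge the rack in both views.

```bash
python3 - <<'E'
import cv2,numpy as np
a=cv2.imread("pics/scene0.png")[135:240,180:280];b=cv2.imread("pics/top0.png")[170:265,290:380]
r=lambda i:cv2.resize(i,(400,420),interpolation=cv2.INTER_CUBIC)
cv2.imwrite("pics/crop0.png",np.hstack([cv2.resize(a,(400,420),interpolation=cv2.INTER_CUBIC),cv2.resize(b,(398,420),interpolation=cv2.INTER_CUBIC)]))
E
```

```text
(no output)
```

View pics/crop0.png

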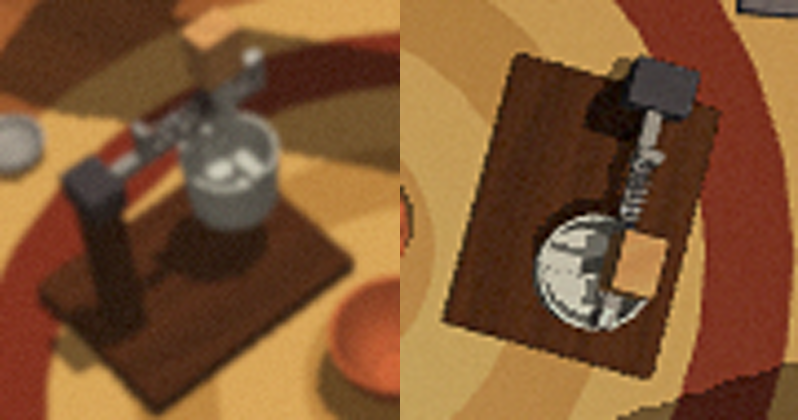

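The crops show the grip's top face at about top (344.5,229.5) and scene (233,142.5), and the rim centre at top (334,231). The board's top-face corners are sharp in the top view.

```bash
cat > vis.py <<'E'
import cv2,numpy as np
def rays(c,uv):
    K=c["intrinsics"];p=cv2.undistortPoints(np.float64(uv).reshape(-1,1,2),K,np.array([float(c["k1"]),0,0,0]))[:,0]
    d=np.c_[p,np.ones(len(p))]@c["R"]; return -c["R"].T@c["t"],d/np.linalg.norm(d,axis=1,keepdims=True)
def plane(c,uv,z):
    o,d=rays(c,uv); return o+d*((z-o[2])/d[:,2])[:,None]
def tri(c1,u1,c2,u2):
    o,d=rays(c1,u1);p,e=rays(c2,u2);d=d[0];e=e[0]
    s=np.linalg.lstsq(np.c_[d,-e],p-o,rcond=None)[0];A=o+s[0]*d;B=p+s[1]*e
    return (A+B)/2,np.linalg.norm(A-B)
def blob(m,near):
    n,l,st,ce=cv2.connectedComponentsWithStats(m.astype(np.uint8));ok=[i for i in range(1,n) if st[i,4]>15]
    i=min(ok,key=lambda i:np.hypot(*(ce[i]-near)));return (l==i).astype(np.uint8)
E
python3 - <<'E'
from vis import *
T=dict(np.load("pics/top0.npz"));S=dict(np.load("pics/scene0.npz"))
hT=cv2.cvtColor(T["color"],cv2.COLOR_RGB2HSV);hS=cv2.cvtColor(S["color"],cv2.COLOR_RGB2HSV)
for n,p in (("T board",(312,200)),("T clamp",(348,187)),("T side",(350,254)),("T grip",(345,229)),("T floor",(375,215)),("T saucer",(201,210)),("T band",(372,190))):print(n,hT[p[1],p[0]])
for n,p in (("S grip",(232,142)),("S gripside",(230,150)),("S saucer",(342,270)),("S bg",(215,142))):print(n,hS[p[1],p[0]])
def orange(h,near):
    m=(h[...,0]<12)&(h[...,1]>140)&(h[...,2]>150)
    m=blob(m,near);k=cv2.findContours(m,0,1)[0];k=max(k,key=cv2.contourArea);return cv2.fitEllipse(cv2.convexHull(k)),cv2.contourArea(k)
for near in ((201,210),(275,220)):print(orange(hT,near))
for near in ((342,270),(279,220)):print(orange(hS,near))
print("grip",tri(T,(344.5,229.5),S,(233,142.5)))
cr=np.array([(517,52),(720,110),(652,378),(445,322)],float);px=np.c_[(cr[:,0]-400)/398*90+290,cr[:,1]/420*95+170]-.25
P=plane(T,px,.018);print(np.round(P,4));print([round(float(np.linalg.norm(P[i]-P[i-1])),4) for i in range(4)])
for a,b in((3,0),(2,1)):
    d=P[b]-P[a];print("x dir",np.degrees(np.arctan2(d[1],d[0])))
for a,b in((0,1),(3,2)):
    d=P[b]-P[a];print("-y dir",np.degrees(np.arctan2(d[1],d[0]))+90)
E
```

```text
T board [  8 173  75]
T clamp [174  19  66]
T side [ 19 146 192]
T grip [ 15 154 191]
T floor [  6 200 125]
T saucer [  9 182 192]
T band [ 18 146 202]
S grip [ 15 150 211]
S gripside [ 16 152  89]
S saucer [  9 184 204]
S bg [ 12 183  81]
(((199.64927673339844, 210.64984130859375), (39.86017990112305, 40.58481979370117), 53.642677307128906), 1225.0)
(((274.5591735839844, 220.58773803710938), (15.89963436126709, 17.64728546142578), 179.8617706298828), 178.5)
(((341.8226013183594, 269.7181701660156), (38.764102935791016, 43.814273834228516), 99.94819641113281), 1290.0)
(((279.3029479980469, 218.3201141357422), (28.293174743652344, 34.701168060302734), 88.86563873291016), 365.0)
grip (array([ 0.46230966, -0.16454377,  0.21258093]), np.float64(0.001994978616810643))
[[ 0.5986 -0.1323  0.018 ]
 [ 0.5646 -0.2562  0.018 ]
 [ 0.4025 -0.213   0.018 ]
 [ 0.435  -0.0887  0.018 ]]
[0.1693, 0.1285, 0.1678, 0.1285]
x dir -14.927397704158226
x dir -14.935871061858178
-y dir -15.34661640687726
-y dir -14.658219270905846
```

```bash
python3 - <<'E'
from vis import *
T=dict(np.load("pics/top0.npz"));S=dict(np.load("pics/scene0.npz"))
hT=cv2.cvtColor(T["color"],cv2.COLOR_RGB2HSV).astype(int);hS=cv2.cvtColor(S["color"],cv2.COLOR_RGB2HSV).astype(int)
def wood(h,near):
    m=(abs(h[...,0]-15)<5)&(h[...,1]>110)&(h[...,2]>140)
    m=blob(m,near);k=max(cv2.findContours(m,0,1)[0],key=cv2.contourArea);r=cv2.minAreaRect(k);ys,xs=np.nonzero(m)
    return r,m.sum(),(xs.mean(),ys.mean())
a=wood(hT[215:243,333:352],(11,14));b=wood(hS[134:156,222:244],(11,8));print(a,b)
pT=np.add(a[2],(333,215));pS=np.add(b[2],(222,134));g,e=tri(T,pT,S,pS);print("grip top",pT,pS,g,e, "T@.224",plane(T,[pT],.224),"S@.224",plane(S,[pS],.224))
th=np.radians(-14.95);R=np.array([[np.cos(th),-np.sin(th)],[np.sin(th),np.cos(th)]]);o=np.array([.5002,-.1726])-R@[.035,0]
print("rack o",o,"grip in rack",R.T@(g[:2]-o),R.T@(plane(T,[pT],.224)[0,:2]-o),R.T@(plane(S,[pS],.224)[0,:2]-o))
s,e=tri(T,(199.65,210.65),S,(341.8,269.7));print("saucer",s,e,plane(T,[(199.65,210.65)],.016),plane(S,[(341.8,269.7)],.016))
# scene board corners (from crop) and cup, bowl
q=np.array([(353,262),(40,292)])/[4,4]+[180,135];P=plane(S,q,.018);print("board R,L corners from scene",P)
print("bowl",plane(T,[(274.6,220.6)],.05),"cup",plane(T,[(266.5,256.5)],.05))
E
```

```text
(((10.800000190734863, 14.399999618530273), (9.647637367248535, 13.506691932678223), 15.255120277404785), np.uint64(132), (np.float64(10.848484848484848), np.float64(14.318181818181818))) (((12.0, 6.0), (12.0, 18.0), 90.0), np.uint64(192), (np.float64(11.848958333333334), np.float64(5.015625)))
grip top [343.84848485 229.31818182] [233.84895833 139.015625  ] [ 0.46221744 -0.16027104  0.22675002] 0.0015860842220732196 T@.224 [[ 0.46270674 -0.16157854  0.224     ]] S@.224 [[ 0.4599912  -0.16121675  0.224     ]]
rack o [ 0.4663847  -0.16357084] grip in rack [-0.00487747  0.00211305] [-0.00406744  0.00097603] [-0.00678439  0.00062504]
saucer [0.51831731 0.17770282 0.00709058] 0.002119668231461757 [[0.51705121 0.17721109 0.016     ]] [[0.52343914 0.17835375 0.016     ]]
board R,L corners from scene [[ 0.445403   -0.08364558  0.018     ]
 [ 0.57394699 -0.24598329  0.018     ]]
bowl [[ 0.49051795 -0.02025923  0.05      ]] cup [[ 3.98888985e-01 -3.18352926e-04  5.00000000e-02]]
```

```bash
cat > rob.py <<'E'
from workcell import manip,kinematics,camera,hand_in,sensors
import numpy as np
th=np.radians(-14.95);X=np.array([np.cos(th),np.sin(th),0]);Y=np.array([-np.sin(th),np.cos(th),0]);Z=np.array([0,0,1.])
OR=np.c_[X,-Y,-Z]
def F(n=8):
    f=[]
    for _ in range(n): f.append(sensors.get_force());manip.wait(.01)
    f=np.mean(f,0);return np.array([f@X,f@Y,f[2]])   # rack axes
def st(s=""):
    print(s,"t",round(sensors.get_time(),2),"p",np.round(sensors.get_eef_pos(),4),"F",np.round(F(),2),"w",round(sensors.get_grip_width(),3),round(sensors.get_grasp_force(),1))
E
python3 - <<'E'
from rob import *
import cv2
p=np.array(sensors.get_eef_pos());st("start")
manip.servo_line(p+[0,0,.1],velocity=.25)
g=np.array([.4625,-.1615,0])
manip.reach(g+[0,0,.29],OR);st("above")
manip.gripper_to(.7)
manip.servo_line(g+[0,0,.25],velocity=.1);st("pre")
for n in("scene","top"):
    c=camera(n);np.savez(f"pics/{n}1.npz",**c)
    i=c["color"][:,:,::-1]; i=i[110:230,190:330] if n=="scene" else i[160:280,270:410]
    cv2.imwrite(f"pics/{n}1.png",cv2.resize(i,(400,343),interpolation=cv2.INTER_CUBIC))
a=cv2.imread("pics/scene1.png");b=cv2.imread("pics/top1.png");cv2.imwrite("pics/both1.png",np.hstack([a,b]))
E
```

```text
start t 0.1 p [ 0.1851 -0.5963  0.2217] F [0.14 0.34 0.15] w 0.998 0.0
above t 2.59 p [ 0.4626 -0.1622  0.2899] F [-0.21  0.14  0.21] w 1.0 0.0
pre t 3.97 p [ 0.4627 -0.1616  0.2501] F [0.03 0.02 0.26] w 0.7 0.0
```

View pics/both1.png

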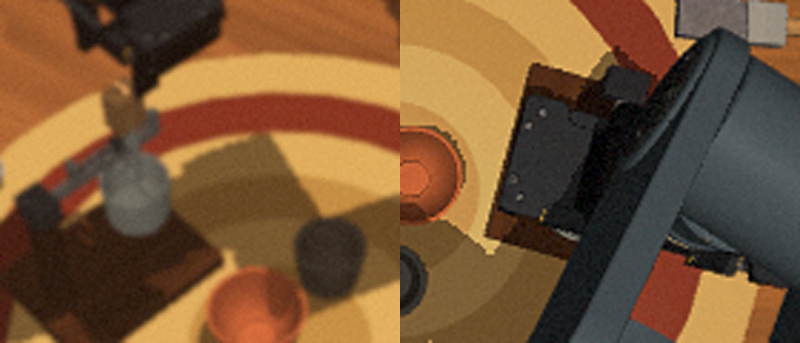

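The picture shows the fingers straddling the grip along rack y: the tips are near crop (80,25) and (143,90), with the grip between and below at (122,100). I'll go down and grasp.

```bash
python3 - <<'E'
from rob import *
g=np.array([.4625,-.1615,0])
for z in(.222,.21,.195,.177):
    manip.servo_line(g+[0,0,z],velocity=.08);f=F(5)
    if np.abs(f).max()>2: print("contact",z,f);break
else:
    st("down");manip.gripper_to(0.0);st("closed");manip.wait(.3);st("closed2");print(sensors.get_moment())
E
```

```text
down t 5.81 p [ 0.4626 -0.1616  0.1771] F [-0.25  0.15  0.24] w 0.702 0.0
closed t 6.62 p [ 0.4625 -0.1614  0.177 ] F [-0.19  0.48  0.64] w 0.249 30.0
closed2 t 6.98 p [ 0.4625 -0.1615  0.177 ] F [-0.12  0.28  0.98] w 0.25 30.0
[1.44803990e-01 1.38142095e-04 1.55585505e-02]
```

```bash
python3 - <<'E'
from rob import *
p0=np.array([.4625,-.1615,.177])
for dz in(.001,.002):
    manip.servo_line(p0+[0,0,dz],velocity=.02);st(f"lift{dz}")
b=F(15);print("base",b)
for k in range(1,24):
    manip.servo_line(p0+[0,0,.002]+X*.001*k,velocity=.02);f=F(6)-b
    e=(np.array(sensors.get_eef_pos())-p0)@X;print(k,round(e*1e3,2),np.round(f,2))
    if f[0]<-2.5 or np.abs(f).max()>5: break
st("end")
E
```

```text
lift0.001 t 7.3 p [ 0.4622 -0.1614  0.1777] F [ 0.08  0.07 -2.42] w 0.251 30.0
lift0.002 t 7.62 p [ 0.4625 -0.1615  0.179 ] F [ 0.32  0.15 -2.24] w 0.25 30.0
base [-0.06069881 -0.05386597 -2.33536531]
1 1.07 [ 0.18 -0.1  -0.41]
2 2.03 [0.23 0.15 0.04]
3 3.05 [-0.1  -0.17  0.07]
4 4.05 [ 0.12 -0.04  0.24]
5 4.22 [-2.1  -0.23  1.52]
6 5.03 [-4.09 -0.86  2.01]
end t 9.61 p [ 0.4674 -0.1627  0.1788] F [-4.23 -0.81 -0.49] w 0.249 30.0
```

Contact came at about 4 to 5 mm of travel, and the keeper's 4 N preload is reached. I'll press on in steps by spring force.

```bash
python3 - <<'E'
from rob import *
p0=np.array([.4625,-.1615,.179]);b=np.array([0,0,-2.3])
for k in range(7,17):
    manip.servo_line(p0+X*.001*k,velocity=.03);f=F(8)-b
    e=(np.array(sensors.get_eef_pos())-p0)@X;print(k,round(e*1e3,2),np.round(f,2),np.round(sensors.get_moment(),3))
    if f[0]<-6.5 or np.abs(f).max()>8: break
st("end")
E
```

```text
7 6.55 [-4.75 -1.14  1.24] [ 0.212  0.975 -0.027]
8 7.46 [-5.17 -0.7   1.26] [0.151 1.08  0.008]
9 8.3 [-5.41 -0.64  1.13] [0.148 1.073 0.013]
10 9.14 [-5.56 -1.14  1.94] [1.910e-01 1.175e+00 1.000e-03]
11 9.95 [-6.28 -0.96  1.99] [ 0.134  1.2   -0.01 ]
12 10.79 [-6.61 -0.94  2.31] [ 0.146  1.263 -0.003]
end t 11.57 p [ 0.473  -0.1641  0.1788] F [-6.43 -0.82  0.13] w 0.25 30.0
```

```bash
python3 - <<'E'
from rob import *
p0=np.array([.4625,-.1615,.177]);b=np.array([0,0,-2.3]);x=X*.0124
for dz in np.r_[.002,np.arange(.003,.0145,.001)]:
    manip.servo_line(p0+x+[0,0,dz],velocity=.03);f=F(5)-b
    e=(np.array(sensors.get_eef_pos())-p0);print(round(dz*1e3,1),np.round([e@X*1e3,e[2]*1e3],2),np.round(f,2))
    if f[2]<-4.5 or f[0]<-7.6 or (f[0]>-5.7 and dz<.0125): break
st("end")
E
```

```text
2.0 [11.1   1.79] [-6.91 -0.93  2.36]
3.0 [10.61  2.29] [-7.09 -1.14 -0.22]
4.0 [10.38  3.03] [-6.42 -1.18 -1.37]
5.0 [10.24  3.88] [-6.38 -0.25 -1.93]
6.0 [10.19  4.83] [-6.4  -0.41 -2.7 ]
7.0 [10.13  5.8 ] [-6.01  0.11 -2.08]
8.0 [10.14  6.8 ] [-6.3   0.02 -2.34]
9.0 [10.13  7.8 ] [-6.01  0.18 -2.55]
10.0 [10.09  8.77] [-6.31  0.07 -2.96]
11.0 [10.1   9.78] [-6.41 -0.23 -2.68]
12.0 [10.17 10.86] [-6.45  0.16 -2.27]
13.0 [10.25 11.9 ] [-6.22  0.09 -1.92]
14.0 [15.13 14.72] [ 0.42 -0.13  0.28]
end t 15.43 p [ 0.477  -0.1658  0.1917] F [ 0.43  0.34 -2.25] w 0.255 30.0
```

```bash
python3 - <<'E'
from rob import *
p0=np.array([.4625,-.1615,.177]);b=np.array([0,0,-2.3])
for dz in(.018,.022,.0255):
    manip.servo_line(p0+X*.0145+[0,0,dz],velocity=.05);st("up")
for k in(.008,.002,-.004,-.012,-.022,-.04,-.064):
    manip.servo_line(p0+X*k+[0,0,.0255],velocity=.06);f=F(4)-b;print(k,np.round(f,2))
    if np.abs(f).max()>2: break
else:
    manip.servo_line(p0-X*.085+[0,0,.0255],velocity=.1)
st("out")
import cv2
c=camera("scene");np.savez("pics/scene2.npz",**c)
cv2.imwrite("pics/scene2.png",cv2.resize(c["color"][90:230,190:340,::-1],(750,600) if 0 else (640,597),interpolation=cv2.INTER_CUBIC))
E
```

```text
up t 15.75 p [ 0.4775 -0.1658  0.1956] F [ 0.1  -0.14 -2.3 ] w 0.249 30.0
up t 16.07 p [ 0.4767 -0.1654  0.1993] F [ 0.05 -0.3  -2.28] w 0.254 30.0
up t 16.38 p [ 0.4767 -0.1654  0.2028] F [-0.06 -0.2  -2.17] w 0.251 30.0
0.008 [-0.39  0.27 -0.19]
0.002 [ 0.28 -0.04 -0.13]
-0.004 [-0.01 -0.08 -0.01]
-0.012 [ 0.04  0.21 -0.26]
-0.022 [ 0.28 -0.29  0.06]
-0.04 [0.43 0.27 0.19]
-0.064 [ 0.3  -0.08 -0.19]
out t 19.4 p [ 0.3805 -0.1396  0.2026] F [ 0.53 -0.23 -2.28] w 0.25 30.0
```

View pics/scene2.png

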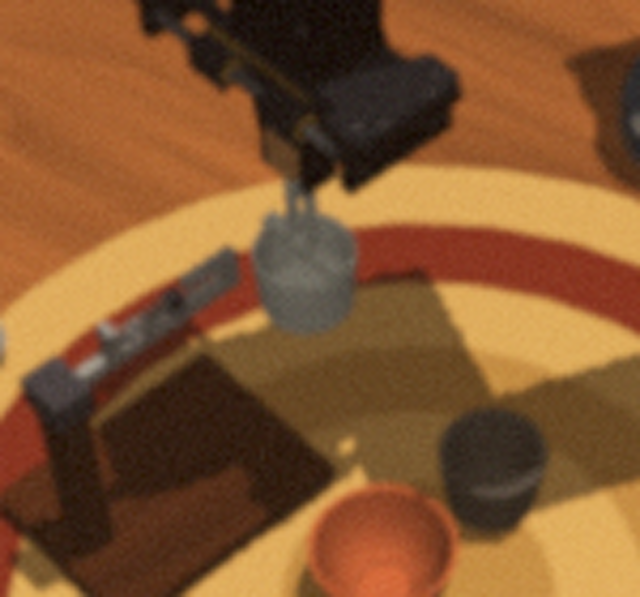

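The measure has come free at crop (305,270), hangs close to upright, and the hook is undisturbed. I'll carry it high over to the saucer and look again.

```bash
python3 - <<'E'
from rob import *
from vis import *
p=np.array(sensors.get_eef_pos())
manip.servo_line([p[0],p[1],.29],velocity=.15)
manip.servo_line([.519,.1775,.29],velocity=.15)
c=camera("top")
manip.servo_line([.519,.1775,.185],velocity=.1);manip.wait(.4);st("hover")
s=camera("scene");np.savez("pics/scene3.npz",**s);t=camera("top");np.savez("pics/top3.npz",**t)
a=cv2.resize(s["color"][180:300,280:400,::-1],(400,400),interpolation=cv2.INTER_CUBIC)
b=cv2.resize(t["color"][150:270,140:260,::-1],(400,400),interpolation=cv2.INTER_CUBIC)
cv2.imwrite("pics/both3.png",np.hstack([a,b]))
S0=dict(np.load("pics/scene0.npz"));T0=dict(np.load("pics/top0.npz"))
for q,n,box in((S0,"S",(310,240,375,300)),(T0,"T",(170,180,230,240))):
    x0,y0,x1,y1=box;h=cv2.cvtColor(q["color"],cv2.COLOR_RGB2HSV)[y0:y1,x0:x1]
    m=((h[...,0]<13)&(h[...,1]>165)&(h[...,2]>90)).astype(np.uint8);k=max(cv2.findContours(m,0,1)[0],key=cv2.contourArea)
    e=cv2.fitEllipse(cv2.convexHull(k));u=np.add(e[0],(x0,y0));P=plane(q,(cv2.convexHull(k)[:,0]+np.array([x0,y0])).astype(float),.016)
    cc,r=cv2.minEnclosingCircle(P[:,:2].astype(np.float32));print(n,u,e[1],plane(q,[u],.016),cc,r)
E
```

```text
hover t 24.36 p [0.5191 0.1775 0.1852] F [ 0.11 -0.04 -2.41] w 0.252 30.0
S [341.78335953 269.74954605] (39.65815734863281, 44.169132232666016) [[0.52357829 0.17838342 0.016     ]] (0.522114634513855, 0.17756564915180206) 0.054539721459150314
T [199.80586052 210.65863228] (40.330101013183594, 41.14335250854492) [[0.51703255 0.17679973 0.016     ]] (0.5171902179718018, 0.17641611397266388) 0.05427797511219978
```

View pics/both3.png

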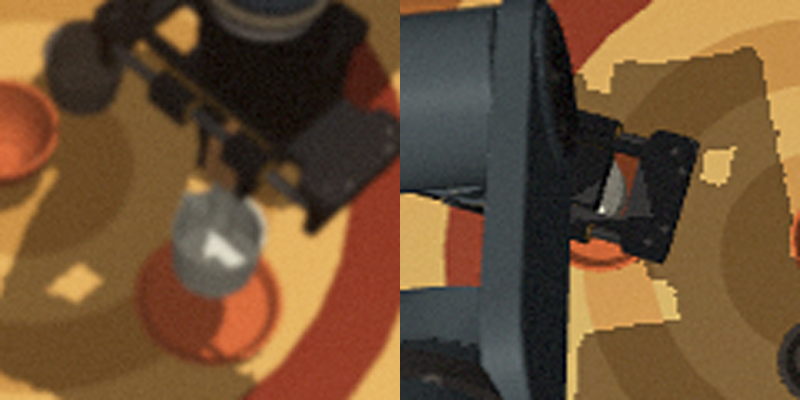

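The picture shows the cup hovering over the saucer: rim centre near crop (220,215), foot near (216,272), and the saucer around (208,300). Before lowering, I'll compare the predicted projections of the rim and foot with what the picture shows.

```bash
python3 - <<'E'
from vis import *
S=dict(np.load("pics/scene3.npz"));K=S["intrinsics"]
def proj(P):
    return cv2.projectPoints(np.float64(P),cv2.Rodrigues(S["R"])[0],S["t"],K,np.array([float(S["k1"]),0,0,0]))[0][:,0]
a=np.linspace(0,2*np.pi,72,endpoint=False);ring=lambda x,y,z,r:np.c_[x+r*np.cos(a),y+r*np.sin(a),0*a+z]
for n,z,r in(("rim",.118,.032),("foot",.073,.029)):
    q=(proj(ring(.519,.1775,z,r))-[280,180])*400/120;print(n,"crop bounds expected",q.min(0).round(),q.max(0).round())
h=cv2.cvtColor(S["color"],cv2.COLOR_RGB2HSV)[180:300,280:400];m=((h[...,1]<75)&(h[...,2]>70)).astype(np.uint8)
m=cv2.morphologyEx(m,cv2.MORPH_OPEN,np.ones((3,3)));m=blob(m,(65,72));k=max(cv2.findContours(m,0,1)[0],key=cv2.contourArea);x,y,w,H=cv2.boundingRect(k)
print("seen",np.array([x,y,x+w,y+H])*3.333)
for r in range(y,y+H,3):
    xs=np.nonzero(m[r])[0];print(r,xs.min(),xs.max(),(xs.min()+xs.max())/2)
q=(proj(ring(.519,.1775,.118,.032))-[280,180]);f=(proj(ring(.519,.1775,.073,.029))-[280,180])
hull=cv2.convexHull(np.r_[q,f].astype(np.float32));M=np.zeros((120,120),np.uint8);cv2.fillPoly(M,[hull.astype(np.int32)],1)
for r in range(y,y+H,3):
    xs=np.nonzero(M[r])[0]
    if len(xs):print("exp",r,xs.min(),xs.max(),(xs.min()+xs.max())/2)
E
```

```text
rim crop bounds expected [174. 182.] [269. 264.]
foot crop bounds expected [173. 219.] [257. 292.]
seen [173.316 189.981 263.307 293.304]
57 63 68 65.5
60 55 75 65.0
63 53 77 65.0
66 52 78 65.0
69 52 78 65.0
72 52 78 65.0
75 52 76 64.0
78 53 76 64.5
81 53 74 63.5
84 55 72 63.5
87 60 68 64.0
exp 57 56 75 65.5
exp 60 53 78 65.5
exp 63 52 80 66.0
exp 66 52 80 66.0
exp 69 52 80 66.0
exp 72 52 80 66.0
exp 75 52 78 65.0
exp 78 52 77 64.5
exp 81 53 76 64.5
exp 84 55 73 64.0
exp 87 61 69 65.0
```

Upright and within about 1 px of expected. Now I'll lower it with contact sensing, release and retreat.

```bash
python3 - <<'E'
from rob import *
import cv2
q=np.array([.520,.1773,0])
manip.servo_line(q+[0,0,.126],velocity=.06);b=F(10);print(b)
z=.126
while z>.112:
    z-=.0007;manip.servo_line(q+[0,0,z],velocity=.02);f=F(4)-b
    if f[2]>1.2:break
print("contact z",z,f);st()
if z<.1245:
    if f[2]<2: manip.servo_line(q+[0,0,z-.0004],velocity=.01)
    st("pressed");manip.gripper_to(.45);st("open");manip.gripper_to(.7)
    manip.servo_line(q+[0,0,.20],velocity=.08);st("up")
    manip.servo_line(q+[0,0,.30],velocity=.2)
    manip.servo_line([.40,.0,.33],velocity=.25);manip.wait(.4)
    s=camera("scene");t=camera("top");np.savez("pics/scene4.npz",**s);np.savez("pics/top4.npz",**t)
    a=cv2.resize(s["color"][150:300,180:400,::-1],(400,273),interpolation=cv2.INTER_CUBIC)
    c=cv2.resize(t["color"][150:270,140:260,::-1],(273,273),interpolation=cv2.INTER_CUBIC)
    cv2.imwrite("pics/both4.png",np.hstack([a,c]));st("clear")
E
```

```text
[-0.04426491  0.06175193 -2.18867038]
contact z 0.11759999999999993 [-0.65123243 -0.85171947  5.08909681]
 t 29.14 p [0.5201 0.1773 0.1181] F [-1.23 -0.32  3.49] w 0.251 30.0
pressed t 29.21 p [0.5201 0.1774 0.1181] F [-1.28 -0.11  4.22] w 0.249 30.0
open t 29.92 p [0.52   0.1773 0.1175] F [-0.02 -0.08 -0.15] w 0.448 0.0
up t 31.87 p [0.5195 0.1772 0.1994] F [-0.03 -0.13  0.04] w 0.699 0.0
clear t 34.1 p [4.001e-01 2.000e-04 3.299e-01] F [-0.09  0.14  0.08] w 0.704 0.0
```

View pics/both4.png

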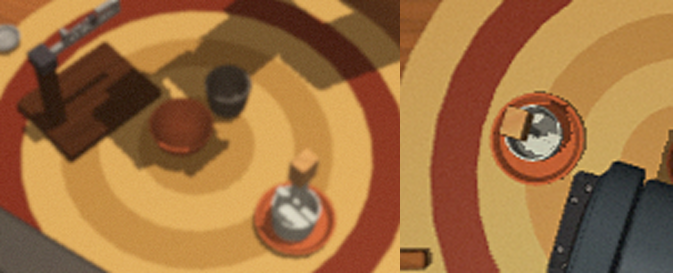

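The picture shows the measure standing upright in the saucer, at scene crop (297,210) and top crop (533,132), clear of the gripper. The bowl, cup and rack haven't moved. One check of the centring:

```bash
python3 - <<'E'
from vis import *
T=dict(np.load("pics/top4.npz"));S=dict(np.load("pics/scene4.npz"))
for q,n,(x0,y0,x1,y1) in((T,"T",(170,180,230,240)),(S,"S",(310,225,375,300))):
    h=cv2.cvtColor(q["color"],cv2.COLOR_RGB2HSV)[y0:y1,x0:x1]
    m=((h[...,0]<13)&(h[...,1]>165)&(h[...,2]>90)).astype(np.uint8);k=cv2.convexHull(max(cv2.findContours(m,0,1)[0],key=cv2.contourArea))[:,0]+np.array([x0,y0])
    print(n,"saucer",cv2.minEnclosingCircle(plane(q,k.astype(float),.016)[:,:2].astype(np.float32)))
    m=((h[...,1]<90)).astype(np.uint8);m=cv2.morphologyEx(m,cv2.MORPH_OPEN,np.ones((2,2)));k=cv2.convexHull(max(cv2.findContours(m,0,1)[0],key=cv2.contourArea))[:,0]+np.array([x0,y0])
    print(n,"rim",cv2.minEnclosingCircle(plane(q,k.astype(float),.051)[:,:2].astype(np.float32)))
E
```

```text
T saucer ((0.5170219540596008, 0.17668798565864563), 0.054238948971033096)
T rim ((0.5170577764511108, 0.17212694883346558), 0.03294062986969948)
S saucer ((0.522476077079773, 0.17745354771614075), 0.05431835725903511)
S rim ((0.5330840945243835, 0.18467950820922852), 0.04072006791830063)
```

```bash
python3 -c "
from workcell import hand_in
print(hand_in())"
```

```text
the job is handed in; nothing more can be done
None
```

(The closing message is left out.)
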